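# Size a mouthpiece in the ring gauge and put it away

### The arm

A 6-joint arm with a two-finger parallel gripper is mounted at the origin on the work surface. World frame = base frame: x ahead of the robot, y to its left, z up, the work surface at z = 0. Lengths are in m, angles in degrees, forces in N, time in s.
With the tool pointing down it reaches from about 0.375 to 0.975 m from the base axis. Payload 3.8 kg.
Tool frame: the origin (TCP) lies at the very end of the fingers, on their centre line; the grasp point (between the pads) lies 19 mm behind it (manip.hold_point_z is the distance from the TCP to the grasp point, in m); z points along the fingers, y is the direction in which the jaws open and shut (so a half turn about z gives the same grasp; the last joint's range is limited). The gripper opens to 85 mm and grips with 20 to 120 N. Pads are 22 mm wide; open, the fingers measure 114 mm over their backs; the gripper's body (76 mm by 85 mm) begins 54 mm behind the grasp point. The pads swing forward as they close: fully open they stand 13 mm farther back than shut.
Start: joints at [-76.37, 15.12, 91.902, -0, 72.978, -2.114], TCP at [0.183, -0.65, 0.231] pointing down, gripper open.
Joint ranges: [-150.88, 150.88], [-54.13, 125.18], [17.81, 147.31], [-75.09, 255.09], [0, 152.58], [-146.25, 146.25]. Speed limits (degrees/s): [147.25, 147.25, 180, 180, 180, 180].

### API

Orientations are given as [roll, pitch, yaw] about the fixed x, y, z axes, in that order (R = Rz(yaw) Ry(pitch) Rx(roll)).
In Python, from station import manip gives the robot as it stands.
- The arm moves only by the tool play_rows, never from a script. Its argument "series" is a list that holds one entry, the list of rows, each a list of 5 numbers: the opening, from 0 (shut) to 1 (fully open), then the shift along the tool's x, y, z in mm, then the turn about the tool's z in rad. In form: [[[fingers, dx, dy, dz, roll], ...]]. A call has 1 to 12 rows; each row is the pose to reach, as a shift and turn from the pose commanded when the call began, along the tool's axes at that moment; what a row does not reach only later rows make up. A row lasts 1/8 s, in which the tool goes at most 62.5 mm and 10.7 degrees, less where a joint would pass 70% of its speed; a pose out of reach is approached as far as the arm can. A call with a gripper value outside its range is refused whole. The fingers move at their own pace and stop on an object; "squeeze" is the grip in N (left out, the last holds). Time passes only in rows, so rows that repeat a pose let the fingers close. It gives the time, the measured TCP pose, the force and the opening at its end, in the units of the state.
- manip.get_state(): the state, without advancing time (a new reading comes with each control period).
- manip.capture(name): name is "scene" or "top" or "wrist"; returns a dict with "img" (480x640x3 uint8, blue, green, red), "camera_matrix" (3x3 intrinsics, pixels), "eye" and "orientation" of the camera in the world. Camera axes: x right, y up, looking along -z (the intrinsics and any distortion apply to the point x, -y, -z); pixel columns grow to the right and rows downward; lengths in m; the calibration is good to about 2 mm. A picture is of the moment at which its call begins. There is no depth.
- manip.hand_in(): hands the job in, once; it reports no verdict.
The state is a dict: "time": time; "joints": joint angles; "joint_vel": joint speeds; "tau": joint torques, N m; "tcp_pos": TCP position; "tool_rot": TCP orientation; "wrist_force": force on the tool from outside, world axes, zero at the start; "moment": the same for the moment, N m; "grip_width": finger opening in m.
Only numpy, scipy, OpenCV 4.12 (cv2) and the standard library are available. Lean on these libraries where they do the work, as an engineer would, in place of code of your own. Each camera call takes 0.05 s, during which the arm holds its last target.

### The job

The mouthpiece standing on the cork mat has no size mark: lower it into the upright ring gauge, letting it pass through the shrinking rings until one truly stops it, and keep it held there under a light steady press for about a second without forcing it. Then draw it out and stand it gently, fully down, in the rack well made for its size (large in the wide well, medium in the middle, small in the narrow one), and let go. Touch nothing else: leave the other mouthpieces, the cup and the handset alone.

Things in the scene. Friction and masses are not known exactly. Their poses are not given: they have to be found in the camera images.
- mat: Thin brown cork mat, 110 mm (its x) by 150 mm (its y), 1 mm thick, flat on the desk; the mouthpiece to be sized stands on it, within 30 mm of its centre. The other two mouthpieces stand on the bare desk. Origin at its centre, at desk height.
- gauge: Ring gauge: fixed foot 90 by 112 by 10 mm with a socket 46 mm high; from it, 40 mm off the axis on its +y side, rises a spine carrying four level steel rings on one upright axis, 6 mm thick, band 9 mm. Spine and rings sink together on a spring, 2.5 N to start, then 1 N/mm, 10 mm to a hard stop: keep under 30 N. Rims can catch a tube. Origin on the rings' axis, desk height; z up.
- ring_36 (a point): Centre of the upper face of the top ring, bore 36 mm, 110 mm above the desk at rest. All three tubes pass it (the 34 mm tube with 1 mm of play all round).
- ring_30 (a point): Centre of the upper face of the second ring, bore 30 mm, 85 mm above the desk at rest. It stops the 34 mm tube; the 28 mm tube passes with 1 mm of play all round.
- ring_24 (a point): Centre of the upper face of the third ring, bore 24 mm, 60 mm above the desk at rest. It stops the 28 mm tube; the 22 mm tube passes with 1 mm of play all round.
- ring_18 (a point): Centre of the upper face of the lowest ring, bore 18 mm, 35 mm above the desk at rest. It stops the 22 mm tube.
- well_large (a point): Centre of the mouth of the rack's wide well: bore 40 mm, for the 34 mm tube; 30 mm above the desk, 24 mm deep, mouth chamfer 2 mm. z up.
- well_medium (a point): Centre of the mouth of the rack's middle well: bore 34 mm, for the 28 mm tube; 30 mm above the desk, 24 mm deep, mouth chamfer 2 mm. z up.
- well_small (a point): Centre of the mouth of the rack's narrow well: bore 28 mm, for the 22 mm tube; 30 mm above the desk, 24 mm deep, mouth chamfer 2 mm. z up.
- rack: Fixed grey plastic rack, a block 200 by 64 by 30 mm lying flat, with three upright wells 62 mm apart in a line along its x (well floor 6 mm above the desk). Set things down in it gently: under 50 N. Origin at the centre of its underside, x along its length from the wide to the narrow well, z up.
- mouthpiece_1_grip (a point): One of three look-alike white mouthpieces, standing upright, 130 mm tall, 60 g: a tube 95 mm long, a flange 40 mm across and 3 mm thick, a flat grip block 34 (its x) by 20 (its y) by 32 mm high. Tube diameter 34, 28 or 22 mm, one of each; the numbers do not say which; the rest is the same. Foot chamfer 1.5 mm. This point: centre of the grip block, 114 mm above the foot; z up along the tube.
- mouthpiece_2_grip (a point): One of three look-alike white mouthpieces, standing upright, 130 mm tall, 60 g: a tube 95 mm long, a flange 40 mm across and 3 mm thick, a flat grip block 34 (its x) by 20 (its y) by 32 mm high. Tube diameter 34, 28 or 22 mm, one of each; the numbers do not say which; the rest is the same. Foot chamfer 1.5 mm. This point: centre of the grip block, 114 mm above the foot; z up along the tube.
- mouthpiece_3_grip (a point): One of three look-alike white mouthpieces, standing upright, 130 mm tall, 60 g: a tube 95 mm long, a flange 40 mm across and 3 mm thick, a flat grip block 34 (its x) by 20 (its y) by 32 mm high. Tube diameter 34, 28 or 22 mm, one of each; the numbers do not say which; the rest is the same. Foot chamfer 1.5 mm. This point: centre of the grip block, 114 mm above the foot; z up along the tube.
- mouthpiece_1: the same mouthpiece as mouthpiece_1_grip; origin at the centre of its foot, z up along the tube. It can tilt a little in the fingers, which shifts the foot sideways.
- mouthpiece_2: the same mouthpiece as mouthpiece_2_grip; origin at the centre of its foot, z up along the tube. It can tilt a little in the fingers, which shifts the foot sideways.
- mouthpiece_3: the same mouthpiece as mouthpiece_3_grip; origin at the centre of its foot, z up along the tube. It can tilt a little in the fingers, which shifts the foot sideways.
- cup_mid (a point): bystander: a white plastic cup 68 mm across and 75 mm high standing on the desk; this point is half-way up its axis.
- handset: bystander: a black mobile telephone lying flat, 150 by 72 by 9 mm; origin at the centre of its underside, x along its length.

How it is judged (in metres and radians):
On the way:
1. the mouthpiece from the mat stands in the gauge on the ring that truly stops its size, pressed on it with more than 2 N for 0.3 s (((z of mouthpiece_1_grip in the frame of ring_24 between 0.111 and 0.117 m and horizontal distance between mouthpiece_1_grip and gauge below 0.006 m and angle between mouthpiece_1_grip's own z axis and vertical below 0.1 rad and contact force between mouthpiece_1 and gauge above 2 N) or (z of mouthpiece_2_grip in the frame of ring_30 between 0.111 and 0.117 m and horizontal distance between mouthpiece_2_grip and gauge below 0.006 m and angle between mouthpiece_2_grip's own z axis and vertical below 0.1 rad and contact force between mouthpiece_2 and gauge above 2 N) or (z of mouthpiece_3_grip in the frame of ring_18 between 0.111 and 0.117 m and horizontal distance between mouthpiece_3_grip and gauge below 0.006 m and angle between mouthpiece_3_grip's own z axis and vertical below 0.1 rad and contact force between mouthpiece_3 and gauge above 2 N))), for 0.3 s.
At the end, for the whole second after the job is handed in: The mouthpiece that stood on the mat stands in the well of its own size: upright within 0.15 rad, axis within 15 mm of the well's (the head may lean with the play), foot on the well's floor to about 5 mm, at rest and released; no mouthpiece is left on the mat (((z of mouthpiece_1_grip in the frame of well_medium between 0.085 and 0.094 m and horizontal distance between mouthpiece_1_grip and well_medium below 0.015 m and angle between mouthpiece_1_grip's own z axis and vertical below 0.15 rad and linear speed of mouthpiece_1 below 0.02 m/s and distance of mouthpiece_1_grip from where it was at the start of the episode above 0.08 m) or (z of mouthpiece_2_grip in the frame of well_large between 0.085 and 0.094 m and horizontal distance between mouthpiece_2_grip and well_large below 0.015 m and angle between mouthpiece_2_grip's own z axis and vertical below 0.15 rad and linear speed of mouthpiece_2 below 0.02 m/s and distance of mouthpiece_2_grip from where it was at the start of the episode above 0.08 m) or (z of mouthpiece_3_grip in the frame of well_small between 0.085 and 0.094 m and horizontal distance between mouthpiece_3_grip and well_small below 0.015 m and angle between mouthpiece_3_grip's own z axis and vertical below 0.15 rad and linear speed of mouthpiece_3 below 0.02 m/s and distance of mouthpiece_3_grip from where it was at the start of the episode above 0.08 m)) and not (horizontal distance between mouthpiece_1_grip and mat below 0.07 m) and not (horizontal distance between mouthpiece_2_grip and mat below 0.07 m) and not (horizontal distance between mouthpiece_3_grip and mat below 0.07 m)); the robot touches nothing.
It fails at once if a mouthpiece is forced against the gauge (over 30 N) (contact force between any of mouthpiece_1, mouthpiece_2, mouthpiece_3 and gauge above 30 N).
It fails at once if a mouthpiece is forced or dropped into the rack (over 50 N) (contact force between any of mouthpiece_1, mouthpiece_2, mouthpiece_3 and rack above 50 N).
It fails at once if more than one mouthpiece is moved (over 15 mm) (distance of each of mouthpiece_1_grip, mouthpiece_2_grip from where it was at the start of the episode above 0.015 m or distance of each of mouthpiece_1_grip, mouthpiece_3_grip from where it was at the start of the episode above 0.015 m or distance of each of mouthpiece_2_grip, mouthpiece_3_grip from where it was at the start of the episode above 0.015 m).
It fails at once if the cup is disturbed (over 15 mm) (distance of cup_mid from where it was at the start of the episode above 0.015 m).
It fails at once if the handset is disturbed (over 15 mm) (distance of handset from where it was at the start of the episode above 0.015 m).
It also fails if it takes over 56 s, if anything falls off the work surface, if the arm or the gripper's body presses on something with over 40 N, if the wrist force passes 120 N, or if a joint passes its speed limit or range.

## Working session

There is one attempt and no reset: what is moved stays moved. The work goes in short steps, Python scripts to look and compute and a tool call to move; the robot and the scene stay as the last step left them, time stands still between calls to the robot, and variables do not carry over. Pictures are saved under pics/ and viewed, and the job is handed in when it is done.

Besides the shell and the picture viewer there is one more tool, called after "Call:" in YAML: its name, and indented under it one key for each argument. play_rows: Moves the arm, as the interface text tells. Its arguments: {"type":"object","properties":{"series":{"type":"array"},"squeeze":{"type":"number"}},"required":["series"]}

```bash
mkdir -p pics; ls
python3 - <<'E'
from station import manip
import cv2,numpy as np
for n in ["scene","top","wrist"]:
    c=manip.capture(n); cv2.imwrite(f"pics/{n}0.png",c["img"]); print(n,np.round(c["camera_matrix"],1).tolist(),np.round(c["eye"],4),np.round(c["orientation"],4).tolist(),[k for k in c])
print(manip.get_state(), manip.hold_point_z)
E
```

```text
pics
scene [[594.6, 0.0, 323.1], [0.0, 594.6, 246.2], [0.0, 0.0, 1.0]] [ 1.0222 -0.3308  1.0335] [31.4187, 0.3789, 46.0597] ['img', 'camera_matrix', 'eye', 'orientation']
top [[607.2, 0.0, 313.5], [0.0, 607.2, 230.0], [0.0, 0.0, 1.0]] [0.5085 0.0764 1.2747] [5.761, -0.4645, -89.9966] ['img', 'camera_matrix', 'eye', 'orientation']
wrist [[410.4, 0.0, 309.5], [0.0, 410.4, 239.4], [0.0, 0.0, 1.0]] [ 0.2469 -0.6311  0.3714] [-15.2965, 0.1474, -74.2962] ['img', 'camera_matrix', 'eye', 'orientation']
{'time': 0.15, 'joints': array([-7.63702537e+01,  1.51600350e+01,  9.19659187e+01,  9.03155011e-04,
        7.29775521e+01, -2.11456854e+00]), 'joint_vel': array([-0.02187519, -0.13790679, -0.17948916,  0.01954981, -0.03158953,
       -0.02274964]), 'tau': array([ 3.08181625e-04, -5.15905809e+01, -3.67959630e+01, -1.08125173e-04,
        8.04734038e-03,  8.13041368e-06]), 'tcp_pos': array([ 0.18301805, -0.64910224,  0.23021385]), 'tool_rot': array([-1.79896597e+02, -4.68165685e-03,  1.57440454e+01]), 'wrist_force': array([ 0.53027241, -0.06805799, -0.15607814]), 'moment': array([ 0.02349982, -0.05324932, -0.01492414]), 'grip_width': 0.08522466296319758} 0.0187
```

View pics/scene0.png

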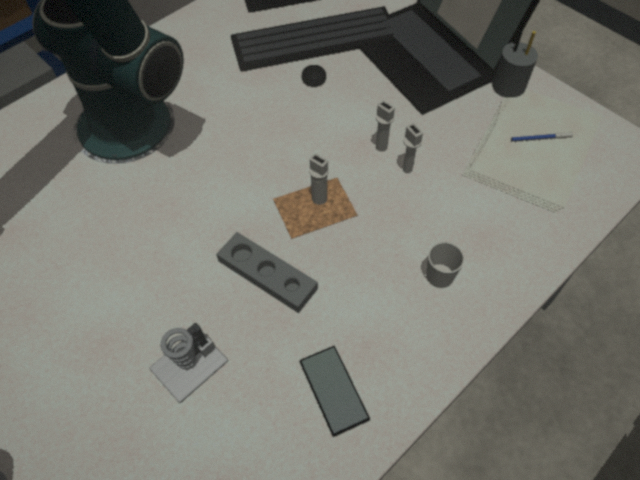

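View pics/top0.png

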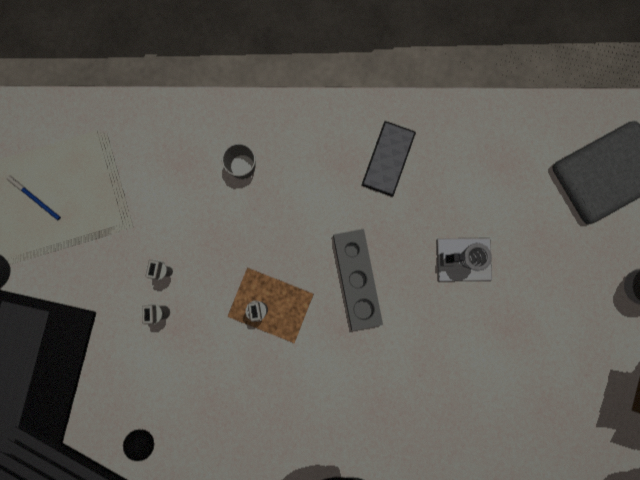

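View pics/wrist0.png

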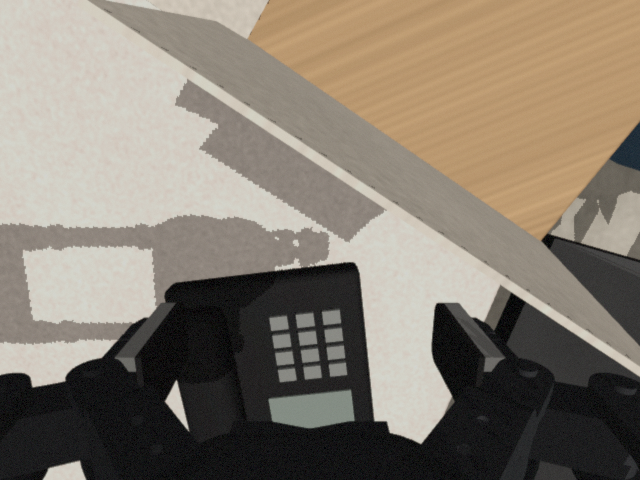

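```bash
cat > h.py <<'E'
import numpy as np,cv2
from scipy.spatial.transform import Rotation as R
def ray(c,uv):
    K=c["camera_matrix"];Rm=R.from_euler('xyz',c["orientation"],degrees=True).as_matrix()
    uv=np.atleast_2d(np.array(uv,float)); p=np.c_[uv,np.ones(len(uv))]@np.linalg.inv(K).T
    d=p*[1,-1,-1]; return np.array(c["eye"]),d@Rm.T
def plane(c,uv,z):
    e,d=ray(c,uv); t=(z-e[2])/d[:,2]; return e+d*t[:,None]
def proj(c,P):
    K=c["camera_matrix"];Rm=R.from_euler('xyz',c["orientation"],degrees=True).as_matrix()
    q=(np.atleast_2d(P)-c["eye"])@Rm*[1,-1,-1]; q=q@K.T; return q[:,:2]/q[:,2:]
def two(c1,u1,c2,u2):
    e1,d1=ray(c1,u1);e2,d2=ray(c2,u2);d1=d1[0]/np.linalg.norm(d1);d2=d2[0]/np.linalg.norm(d2)
    A=np.c_[d1,-d2];t=np.linalg.lstsq(A,e2-e1,rcond=None)[0];a=e1+t[0]*d1;b=e2+t[1]*d2
    return (a+b)/2,np.linalg.norm(a-b)
E
python3 - <<'E'
import cv2
a=cv2.imread('pics/top0.png');s=cv2.imread('pics/scene0.png')
def g(i,x,y,w,h,f):return cv2.resize(cv2.convertScaleAbs(i[y:y+h,x:x+w],alpha=1.8),None,fx=f,fy=f,interpolation=cv2.INTER_CUBIC)
cv2.imwrite('pics/ct1.png',g(a,420,225,90,70,8))
cv2.imwrite('pics/ct2.png',g(a,220,225,170,120,4))
cv2.imwrite('pics/cs1.png',g(s,140,310,100,100,6))
cv2.imwrite('pics/cs2.png',g(s,260,95,180,150,4))
E
```

```text
(no output)
```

View pics/ct1.png

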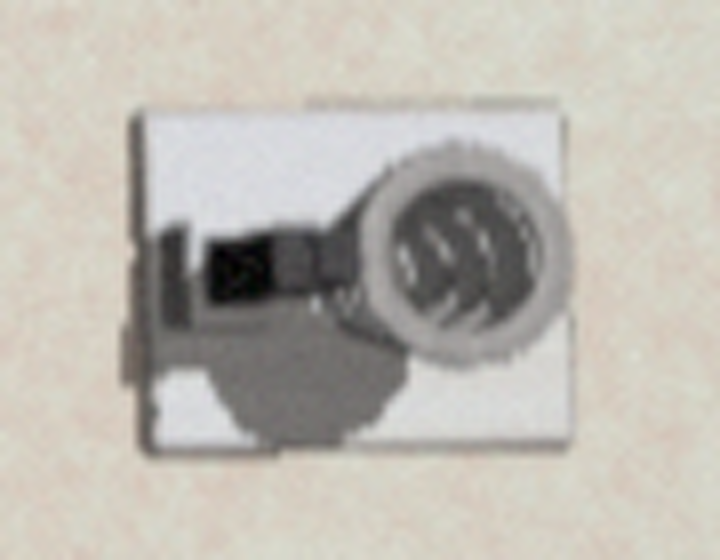

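View pics/ct2.png

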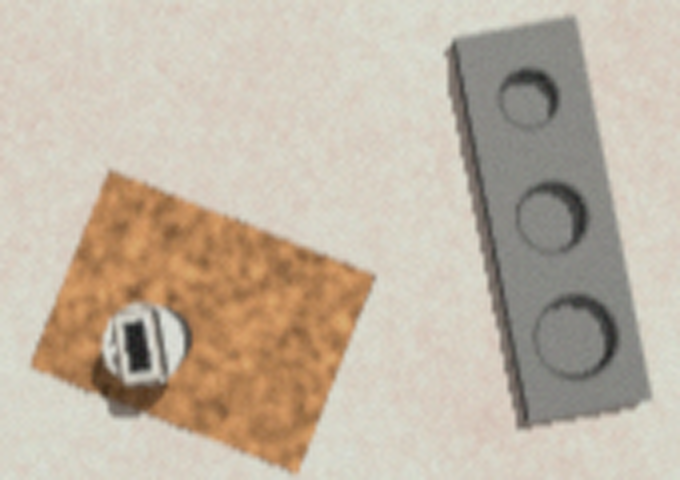

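View pics/cs1.png

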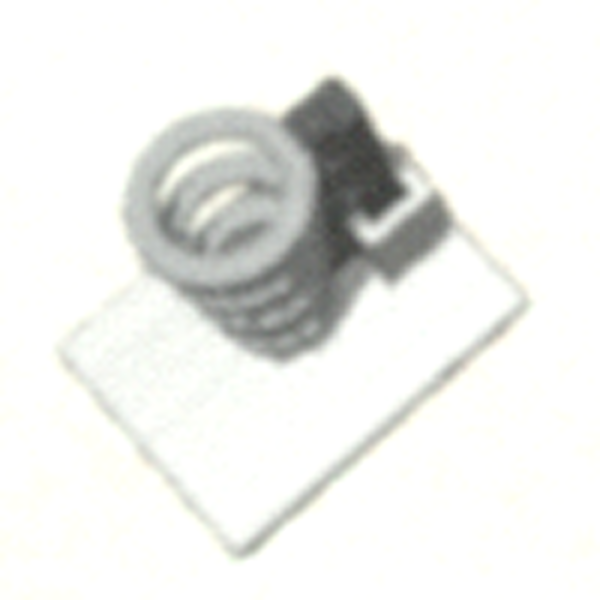

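View pics/cs2.png

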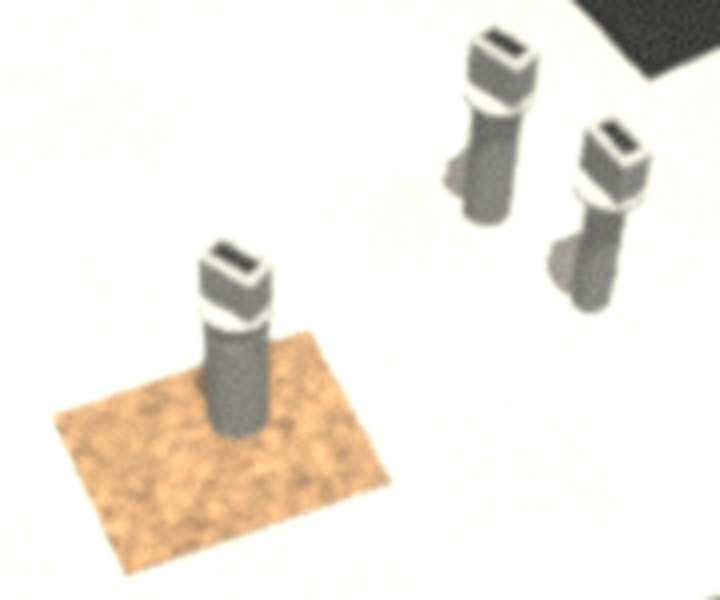

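```bash
cat > m.py <<'E'
from station import manip
import cv2,numpy as np
from h import *
t=manip.capture("top");s=manip.capture("scene")
o=lambda p,x,y,f:(np.array(p)/f+[x,y])-0.5+0.5/f
# mouthpiece top face
print("grip top plane:",plane(t,o((137,348),220,225,4),.131),plane(s,o((235,257),260,95,4),.131),two(t,o((137,348),220,225,4),s,o((235,257),260,95,4)))
# ring
a,b=o((467,254),420,225,8),o((222,203),140,310,6)
print("ring",plane(t,a,.110),plane(s,b,.110),two(t,a,s,b))
# outer ellipse of ring by brightness, wells
for nm,p,z in (("L",(575,336),.03),("M",(552,217),.03),("S",(528,98),.03)):
    print(nm,plane(t,o(p,220,225,4),z))
q=o([(455,40),(575,17),(650,398),(525,427)],220,225,4)
Q=plane(t,q,.03);print("rack",Q.round(4).tolist(),Q.mean(0),np.linalg.norm(np.diff(Q,axis=0),axis=1))
q=o([(143,108),(567,108),(570,445),(148,448)],420,225,8)
Q=plane(t,q,.01);print("foot",Q.round(4).tolist(),Q.mean(0),np.linalg.norm(np.diff(Q,axis=0),axis=1))
q=o([(62,350),(240,553),(527,298)],140,310,6)
print("foot scene",plane(s,q,.01).round(4).tolist())
q=o([(118,322),(152,315),(160,380),(130,385)],220,225,4)
Q=plane(t,q,.131);print("top face",Q.round(4).tolist(),Q.mean(0))
q=o([(201,258),(222,239),(272,264),(252,284)],260,95,4)
Q=plane(s,q,.131);print("top face sc",Q.round(4).tolist(),Q.mean(0))
# base sides: tube foot bottom in scene
q=o([(208,420),(238,436),(269,420)],260,95,4)
print("tubefoot",plane(s,q,.001).round(4).tolist())
E
python3 m.py
```

```text
grip top plane: [[0.47062886 0.17849357 0.131     ]] [[0.47076593 0.17960082 0.131     ]] (array([0.47095241, 0.17878921, 0.13177174]), np.float64(0.0009405701021387597))
ring [[ 0.57535362 -0.24927355  0.11      ]] [[ 0.57855172 -0.24893147  0.11      ]] (array([ 0.57612123, -0.24941719,  0.10632167]), np.float64(0.0020492542708256418))
L [[ 0.4732933  -0.03509552  0.03      ]]
M [[ 0.5336488  -0.02382367  0.03      ]]
S [[ 0.59458976 -0.01192845  0.03      ]]
rack [[0.6245, 0.0255, 0.03], [0.6364, -0.0364, 0.03], [0.4421, -0.0729, 0.03], [0.4275, -0.0094, 0.03]] [ 0.53263253 -0.02331139  0.03      ] [0.06306036 0.19777209 0.06520736]
foot [[0.6193, -0.1933, 0.01], [0.6194, -0.3045, 0.01], [0.5314, -0.3027, 0.01], [0.5306, -0.1928, 0.01]] [ 0.57516423 -0.24832996  0.01      ] [0.11124919 0.08800512 0.10997313]
foot scene [[0.5351, -0.3027, 0.01], [0.6218, -0.3014, 0.01], [0.6193, -0.1923, 0.01]]
top face [[0.4827, 0.1875, 0.131], [0.4859, 0.1716, 0.131], [0.4558, 0.1676, 0.131], [0.4535, 0.1816, 0.131]] [0.46949145 0.1770855  0.131     ]
top face sc [[0.4596, 0.1673, 0.131], [0.4581, 0.1829, 0.131], [0.4865, 0.1895, 0.131], [0.4887, 0.1739, 0.131]] [0.4732359  0.17837722 0.131     ]
tubefoot [[0.4623, 0.1653, 0.001], [0.4811, 0.1696, 0.001], [0.485, 0.1887, 0.001]]
```

```bash
cat >> h.py <<'E'
def shift(st,target,yaw=None,cmd=None):
    p=np.array(st["tcp_pos"]) if cmd is None else np.array(cmd)
    Rm=R.from_euler('xyz',st["tool_rot"],degrees=True).as_matrix()
    d=Rm.T@(np.array(target)-p)*1000
    r=None if yaw is None else -np.deg2rad(yaw-st["tool_rot"][2])
    return np.round(d,1),r
E
python3 - <<'E'
from station import manip
from h import *
st=manip.get_state()
print(shift(st,[.575,-.25,.25],11.5,[.183,-.65,.231]))
E
```

```text
(array([ 485.8, -278.6,  -18.7]), np.float64(0.07408011096054662))
```

Call:
play_rows:
  series:
    - [[1,0,0,-60,0],[1,60,-34,-60,0.074],[1,110,-62,-60,0.074],[1,160,-92,-60,0.074],[1,215,-123,-55,0.074],[1,270,-155,-50,0.074],[1,325,-186,-40,0.074],[1,380,-218,-30,0.074],[1,435,-249,-20,0.074],[1,486,-279,-19,0.074],[1,486,-279,-19,0.074],[1,486,-279,-19,0.074]]

```text
time: 1.75
tcp_pos: [0.5751, -0.2491, 0.2501]
tool_rot: [180.0, 0.1, 11.6]
wrist_force: [-0.1, 0.1, -0.3]
grip_width: 0.0853
```

Run:
```python
from station import manip
from h import *
import pickle
c=manip.capture("wrist");st=manip.get_state();pickle.dump((c,st),open('w1.pkl','wb'))
cv2.imwrite('pics/w1.png',c["img"]);print(st["tcp_pos"],st["tool_rot"],st["time"],c["eye"],c["orientation"])
print(proj(c,[[.5765,-.249,.11]]))
```

```text
[ 0.57464444 -0.24985509  0.2501965 ] [1.79982476e+02 4.33857748e-02 1.14978298e+01] 1.8 [ 0.64025068 -0.235523    0.3912957 ] [-1.53561269e+01  2.58515837e-02 -7.84581059e+01]
[[310.28403449 222.79020364]]
```

View pics/w1.png

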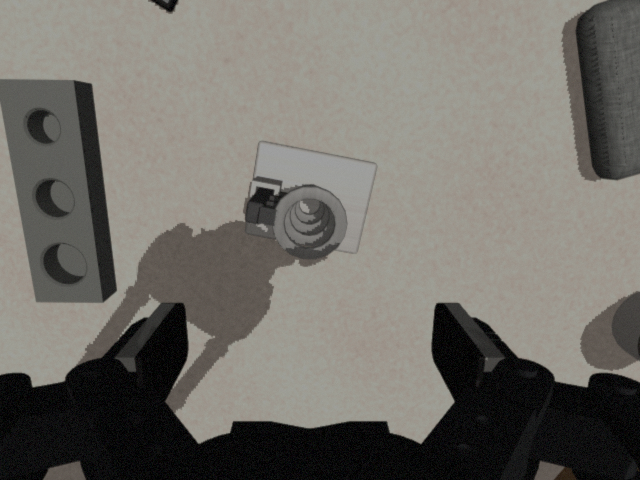

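Run:
```python
from h import *
import pickle
c,st=pickle.load(open('w1.pkl','rb'));im=c["img"]
cr=im[170:275,235:385];cv2.imwrite('pics/w1c.png',cv2.resize(cv2.convertScaleAbs(cr,alpha=1.6),None,fx=5,fy=5,interpolation=cv2.INTER_CUBIC))
cr=im[70:310,0:125];cv2.imwrite('pics/w1r.png',cv2.resize(cv2.convertScaleAbs(cr,alpha=1.6),None,fx=2.5,fy=2.5,interpolation=cv2.INTER_CUBIC))
```

```text
(no output)
```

View pics/w1c.png

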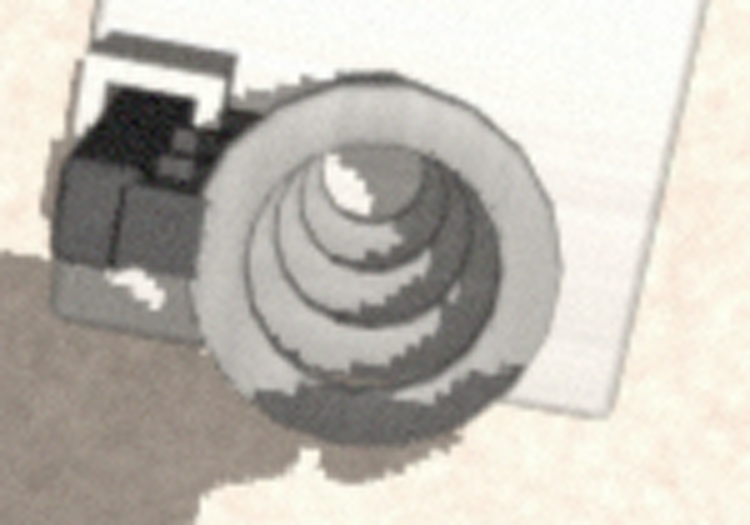

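View pics/w1r.png

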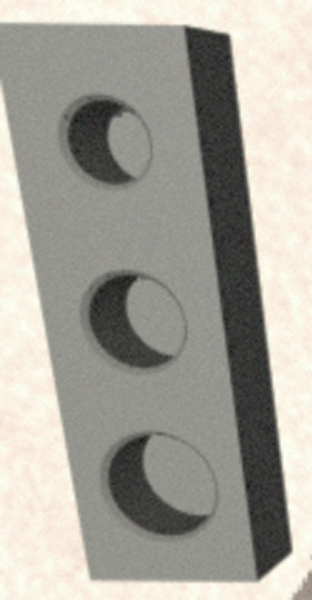

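Run:
```python
from h import *
import pickle
c,st=pickle.load(open('w1.pkl','rb'))
o=lambda p,x,y,f:(np.array(p,float)/f+[x,y])-0.5+0.5/f
for p in [(377.5,259),(372,265),(374,262)]: print(plane(c,o(p,235,170,5),.11))
for p in [(160,484),(134,319),(105,140)]: print("well",plane(c,o(p,0,70,2.5),.03))
from station import manip
print(shift(st,[.471,.179,.25],11.5,[.575,-.25,.25]))
```

```text
[[ 0.57745528 -0.24867244  0.11      ]]
[[ 0.57645365 -0.24808814  0.11      ]]
[[ 0.57693357 -0.24827714  0.11      ]]
well [[ 0.47477531 -0.03633811  0.03      ]]
well [[ 0.53542341 -0.02452563  0.03      ]]
well [[ 0.59553316 -0.01254335  0.03      ]]
(array([-1.640e+01, -4.411e+02, -1.000e-01]), np.float64(-3.7877675566345544e-05))
```

Call:
play_rows:
  series:
    - [[1,-2,-60,0,0],[1,-5,-120,0,0],[1,-7,-180,0,0],[1,-9,-240,0,0],[1,-12,-300,0,0],[1,-14,-360,0,0],[1,-16,-415,0,0],[1,-16,-441,0,0],[1,-16,-441,0,0],[1,-16,-441,0,0]]

```text
time: 3.05
tcp_pos: [0.4719, 0.178, 0.2504]
tool_rot: [180.0, -0.0, 11.4]
wrist_force: [0.7, 0.3, -0.2]
grip_width: 0.0853
```

Run:
```python
from station import manip
from h import *
import pickle
c=manip.capture("wrist");st=manip.get_state();pickle.dump((c,st),open('w2.pkl','wb'))
print(st["tcp_pos"],st["tool_rot"],st["time"])
p=proj(c,[[.471,.179,.131]])[0];print(p)
x,y=int(p[0])-70,int(p[1])-70
print(x,y);cv2.imwrite('pics/w2.png',c["img"])
cv2.imwrite('pics/w2c.png',cv2.resize(cv2.convertScaleAbs(c["img"][y:y+140,x:x+140],alpha=1.3),None,fx=4,fy=4,interpolation=cv2.INTER_CUBIC))
```

```text
[0.47196618 0.17793135 0.2503975 ] [ 1.79963300e+02 -1.18963438e-02  1.13789838e+01] 3.1
[308.18487571 233.1695003 ]
238 163
```

View pics/w2c.png

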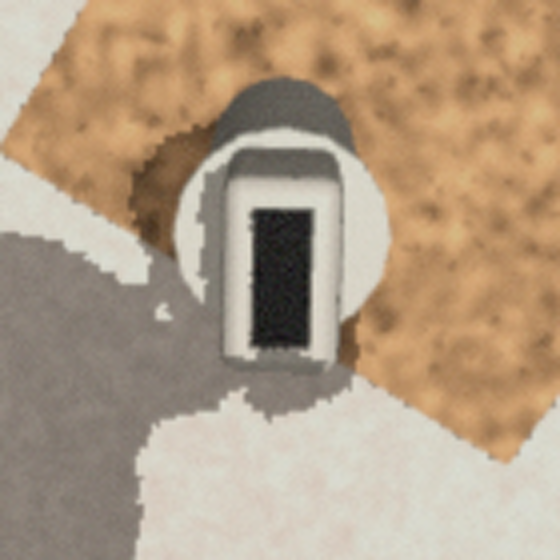

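View pics/w2.png

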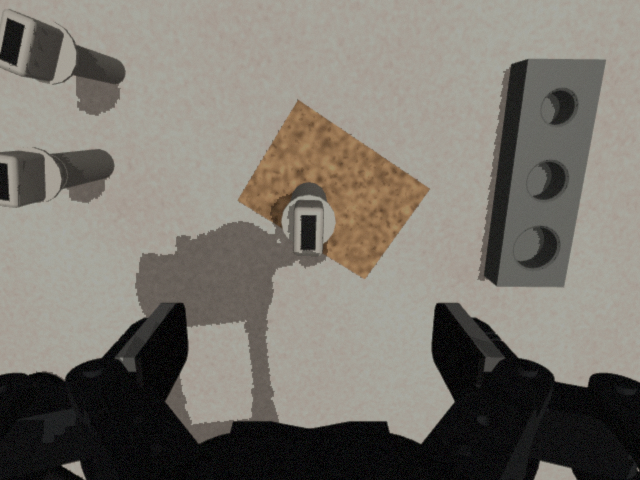

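Run:
```python
from h import *
import pickle
c,st=pickle.load(open('w2.pkl','rb'))
o=lambda p,x,y,f:(np.array(p,float)/f+[x,y])-0.5+0.5/f
for p in [(281.5,278),(281,271)]:
  P=plane(c,o(p,238,163,4),.131)[0]; print(P, shift(st,[P[0],P[1],.103],12.0,[.471,.179,.25]))
P=plane(c,o((282,223),238,163,4),.099)[0];print("flange",P)
c,st=pickle.load(open('w2.pkl','rb'))
print("wellL",plane(c,(536.5,246.5),.03))
```

```text
[0.47166933 0.17925764 0.131     ] (array([  0.7,  -0.2, 147. ]), np.float64(-0.010838778086349397))
[0.47281252 0.17956988 0.131     ] (array([  1.9,  -0.3, 147. ]), np.float64(-0.010838778086349397))
flange [0.47382952 0.17970372 0.099     ]
wellL [[ 0.47441306 -0.03386436  0.03      ]]
```

Call:
play_rows:
  series:
    - [[1,1.5,0,40,0],[1,1.5,0,80,0],[1,1.5,0,115,0],[1,1.5,0,135,0],[1,1.5,0,147,0],[1,1.5,0,147,0],[0.5,1.5,0,147,0],[0.2,1.5,0,147,0],[0,1.5,0,147,0],[0,1.5,0,147,0],[0,1.5,0,147,0],[0,1.5,0,147,0]]
  squeeze: 40

```text
time: 4.6
tcp_pos: [0.4736, 0.1802, 0.1039]
tool_rot: [-180.0, -0.1, 11.5]
wrist_force: [-0.2, -0.3, 3.3]
grip_width: 0.0191
```

Run:
```python
from station import manip
from h import *
c=manip.capture("wrist");st=manip.get_state()
print(st["tcp_pos"],st["tool_rot"],st["time"],st["grip_width"],st["wrist_force"])
cv2.imwrite('pics/w3.png',c["img"])
```

```text
[0.47358882 0.18014506 0.10387027] [-1.79996322e+02 -6.51675658e-02  1.15086276e+01] 4.65 0.01950119464546692 [ 0.15436028 -1.83012236  4.32233659]
```

View pics/w3.png

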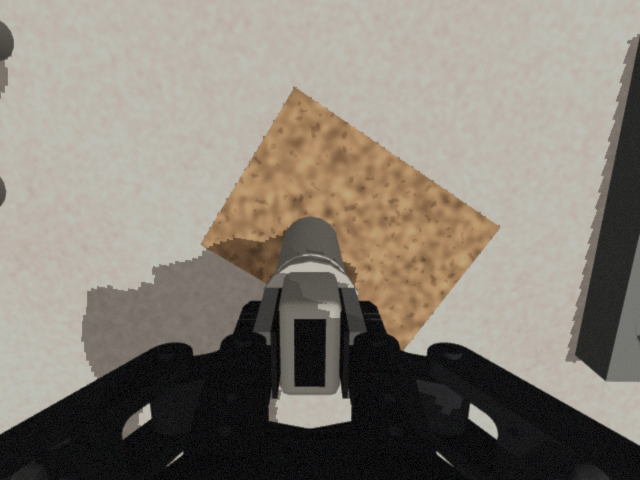

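Call:
play_rows:
  series:
    - [[0,0,0,-5,0],[0,0,0,-20,0],[0,0,0,-60,0],[0,0,0,-110,0],[0,0,0,-150,0],[0,0,0,-150,0],[0,0,0,-150,0]]

```text
time: 5.52
tcp_pos: [0.4726, 0.1799, 0.2531]
tool_rot: [-180.0, 0.0, 11.5]
wrist_force: [1.1, -0.3, -0.9]
grip_width: 0.0195
```

Run:
```python
from station import manip
from h import *
c=manip.capture("wrist");st=manip.get_state();s=manip.capture("scene")
print(st["tcp_pos"],st["tool_rot"],st["time"],st["grip_width"],st["wrist_force"],st["moment"])
cv2.imwrite('pics/w4.png',c["img"]);cv2.imwrite('pics/s4.png',s["img"])
print(shift(st,[.577,-.2483,.254],11.5))
```

```text
[0.4720537  0.17968656 0.25209253] [1.79986338e+02 1.33497302e-01 1.15080384e+01] 5.575 0.01929710537387321 [ 0.06536005 -0.62055532 -1.21298642] [ 0.00555183 -0.02025951  0.00895781]
(array([ 17.4, 440.3,  -1.8]), np.float64(0.00014029693616385083))
```

View pics/w4.png

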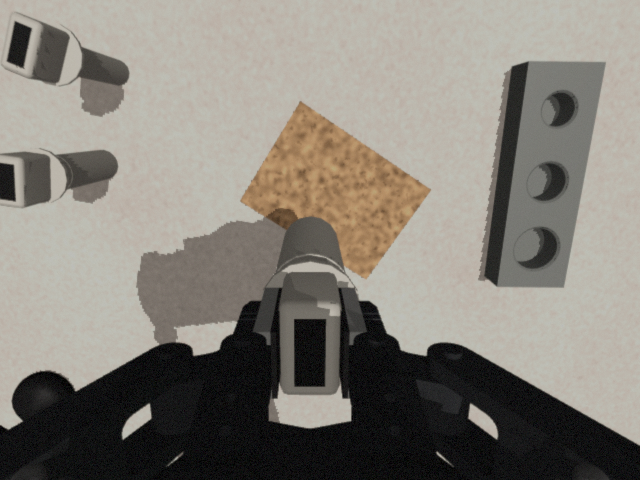

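View pics/s4.png

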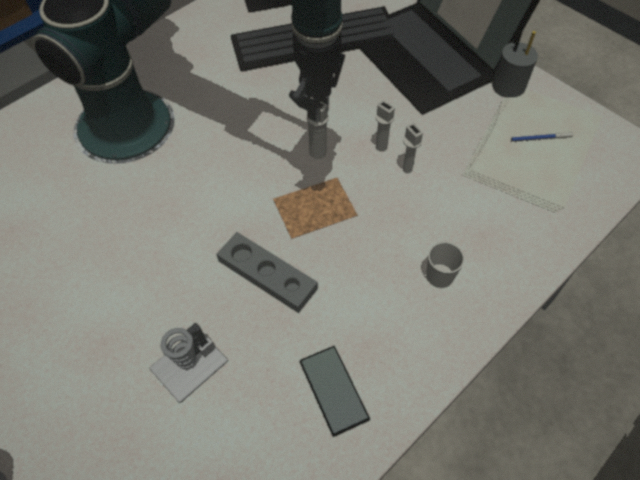

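Call:
play_rows:
  series:
    - [[0,2,55,0,0],[0,5,115,0,0],[0,7,175,0,0],[0,9,235,0,0],[0,12,295,0,0],[0,14,350,0,0],[0,16,400,0,0],[0,17,430,0,0],[0,17,440,0,0],[0,17,440,0,0],[0,17,440,0,0],[0,17,440,0,0]]

```text
time: 7.12
tcp_pos: [0.5774, -0.2465, 0.2534]
tool_rot: [-180.0, -0.0, 11.6]
wrist_force: [-0.4, 0.2, -0.6]
grip_width: 0.0196
```

```bash
cat > look.py <<'E'
import sys,pickle
from station import manip
from h import *
n=sys.argv[1]
D={k:manip.capture(k) for k in ("wrist","top","scene")};D["st"]=st=manip.get_state()
pickle.dump(D,open(f'L{n}.pkl','wb'))
print(st["tcp_pos"].round(4),st["tool_rot"].round(2),st["time"],st["grip_width"].round(4),st["wrist_force"].round(2))
def g(i,x,y,w,h,f):return cv2.resize(cv2.convertScaleAbs(i[y:y+h,x:x+w],alpha=1.8),None,fx=f,fy=f,interpolation=cv2.INTER_CUBIC)
cv2.imwrite(f'pics/{n}w.png',g(D["wrist"]["img"],235,190,150,110,5))
cv2.imwrite(f'pics/{n}s.png',g(D["scene"]["img"],140,270,100,100,6))
E
python3 look.py a
```

```text
Traceback (most recent call last):
  File "look.py", line 7, in <module>
    print(st["tcp_pos"].round(4),st["tool_rot"].round(2),st["time"],st["grip_width"].round(4),st["wrist_force"].round(2))
                                                                    ^^^^^^^^^^^^^^^^^^^^^^
AttributeError: 'float' object has no attribute 'round'
```

```bash
sed -i 's/st\["grip_width"\].round(4)/round(st["grip_width"],4)/' look.py; python3 look.py a
```

```text
[ 0.5775 -0.2475  0.2535] [ 1.7999e+02 -1.0000e-02  1.1530e+01] 7.425 0.0195 [ 0.32 -0.14 -1.43]
```

View pics/aw.png

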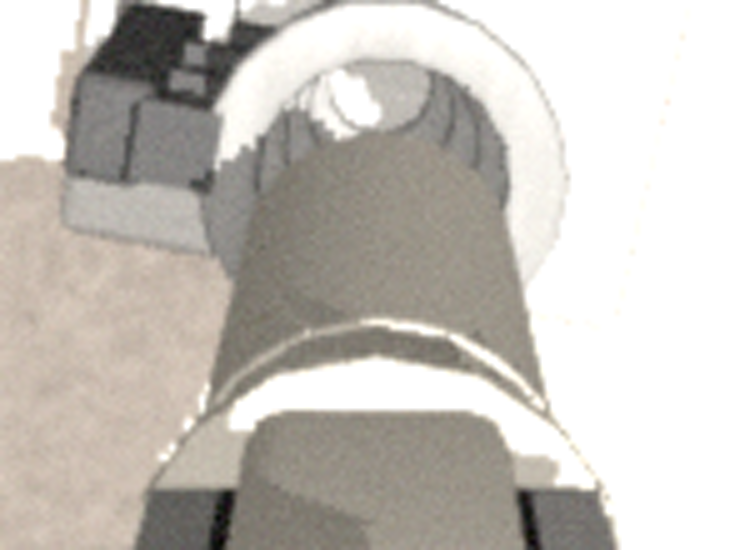

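View pics/as.png

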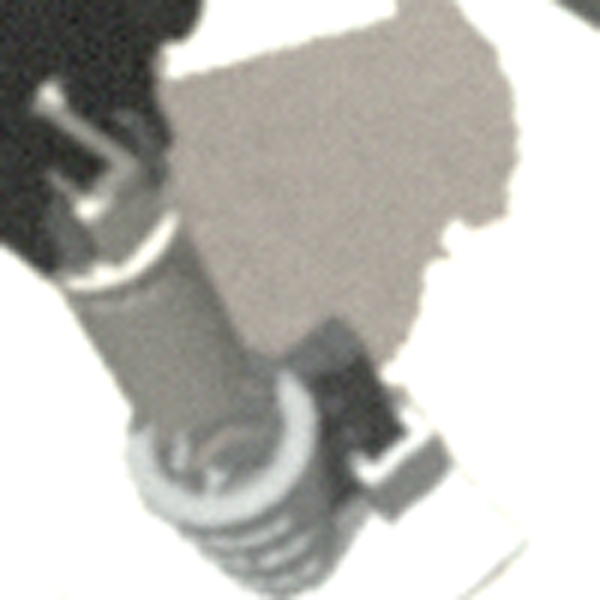

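Run:
```python
from h import *
import pickle
D=pickle.load(open('La.pkl','rb'));im=D["wrist"]["img"]
cr=im[186:241,270:355]
cr=cv2.resize(cv2.convertScaleAbs(cr,alpha=1.1),None,fx=9,fy=9,interpolation=cv2.INTER_CUBIC)
for i in range(0,85,10): cv2.putText(cr,str(270+i),(i*9,8),0,.3,(0,0,255),1);cv2.line(cr,(i*9,0),(i*9,494),(0,0,255) if i%20==0 else (0,255,0),1)
for i in range(0,55,10): cv2.line(cr,(0,i*9),(764,i*9),(0,255,0),1);cv2.putText(cr,str(186+i),(0,i*9+8),0,.3,(0,0,255),1)
cv2.imwrite('pics/aw2.png',cr)
```

```text
(no output)
```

View pics/aw2.png

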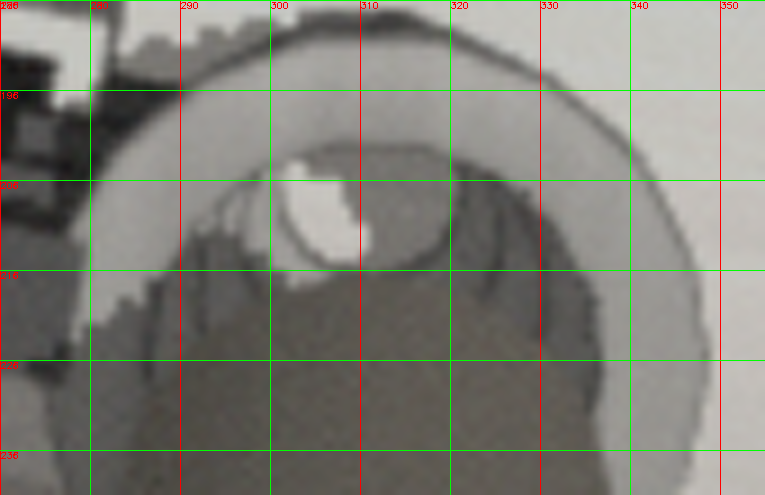

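Run:
```python
from h import *
import pickle
from scipy.optimize import least_squares
D=pickle.load(open('La.pkl','rb'));c=D["wrist"];st=D["st"]
o=lambda p,x,y,f:(np.array(p,float)/f+[x,y])-0.5+0.5/f
def fit(P,r):
    f=least_squares(lambda q:np.hypot(P[:,0]-q[0],P[:,1]-q[1])-r,P[:,:2].mean(0)-[.01,0]);return f.x,f.fun*1000
b=plane(c,o([(365,141),(430,149),(500,175),(545,215),(590,285),(600,350)],270,186,9),.11);print("bore",fit(b,.018))
b=plane(c,o([(365,38),(450,50),(540,88),(635,165),(685,250),(700,340),(110,165),(80,230)],270,186,9),.11);print("outer",fit(b,.027))
z=st["tcp_pos"][2]-.103+.0015
for r in (.017,.014): 
  b=plane(c,o([(375,130),(300,155),(270,180),(440,140),(480,165)],235,190,5),z);print("foot",r,fit(b,r))
# tube edges symmetrical col
# top cam flange etc
print(st["tcp_pos"])
t=D["top"]["img"];cv2.imwrite('pics/at.png',cv2.resize(cv2.convertScaleAbs(t[190:310,410:550],alpha=1.8),None,fx=5,fy=5))
```

```text
bore (array([ 0.57603368, -0.24822387]), array([-0.00504494, -0.13895902,  0.13016053, -0.00922623,  0.13137143,
       -0.15321661]))
outer (array([ 0.5745711 , -0.24824843]), array([ 0.48228812,  0.22215982, -0.05045533,  0.00567749, -0.13880961,
       -0.7952248 , -0.0580501 , -0.96746329]))
foot 0.017 (array([ 0.57580312, -0.24797422]), array([-0.22471337, -0.0901039 ,  0.24727   ,  0.01900295,  0.17801246]))
foot 0.014 (array([ 0.57933193, -0.24693001]), array([-0.90200454, -0.10791198,  1.00014779, -0.07704817,  1.00430467]))
[ 0.57750031 -0.24747131  0.25349264]
```

View pics/at.png

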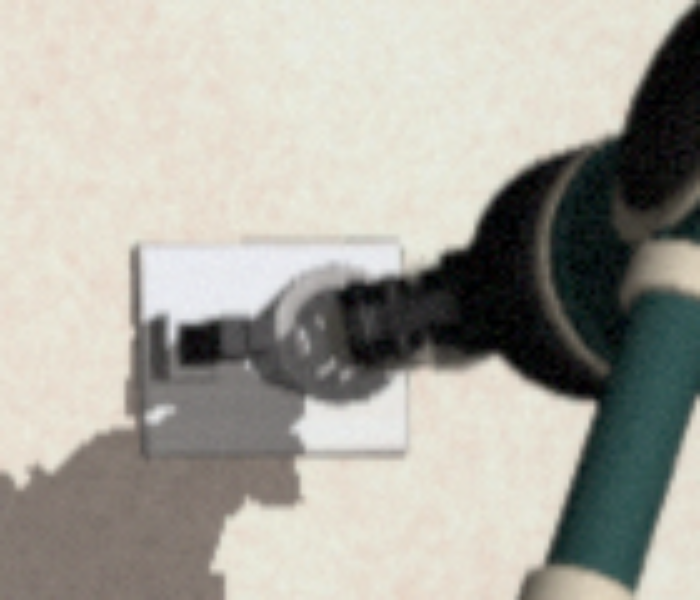

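Call:
play_rows:
  series:
    - [[0,0,0,15,0],[0,0,0,27,0],[0,0,0,33,0],[0,0,0,33,0],[0,0,0,33,0]]

```text
time: 8.05
tcp_pos: [0.5777, -0.2479, 0.2206]
tool_rot: [180.0, -0.0, 11.5]
wrist_force: [-0.6, -0.3, -1.3]
grip_width: 0.0194
```

```bash
python3 look.py b
python3 - <<'E'
from h import *
import pickle
D=pickle.load(open('Lb.pkl','rb'));im=D["wrist"]["img"]
cr=im[186:256,265:355]
cr=cv2.resize(cv2.convertScaleAbs(cr,alpha=1.5),None,fx=8,fy=8,interpolation=cv2.INTER_CUBIC)
cv2.imwrite('pics/bw2.png',cr)
E
```

```text
[ 0.5778 -0.248   0.2209] [ 1.7996e+02 -5.0000e-02  1.1500e+01] 8.2 0.0194 [ 0.22 -0.25  0.05]
```

View pics/bw2.png

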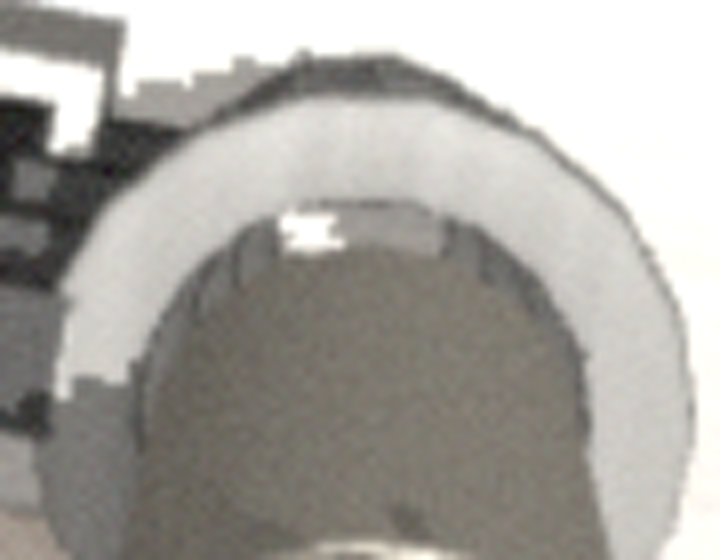

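View pics/bs.png

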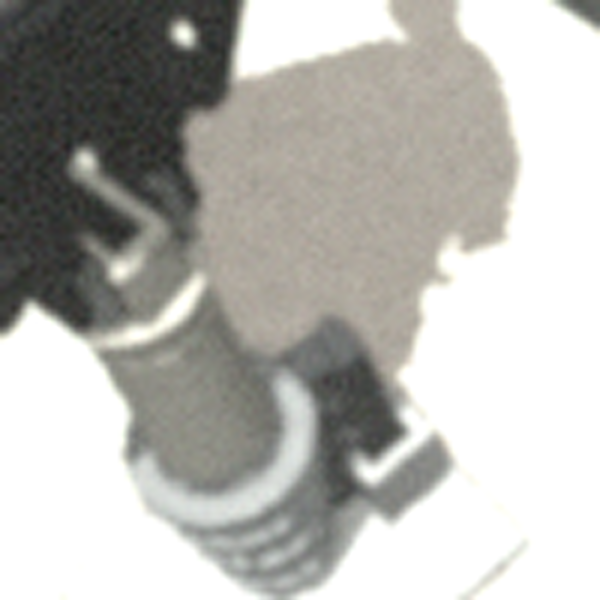

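Run:
```python
from h import *
import pickle
from scipy.optimize import least_squares
D=pickle.load(open('Lb.pkl','rb'));c=D["wrist"];st=D["st"]
o=lambda p,x,y,f:(np.array(p,float)/f+[x,y])-0.5+0.5/f
def fit(P,r):
    f=least_squares(lambda q:np.hypot(P[:,0]-q[0],P[:,1]-q[1])-r,P[:,:2].mean(0)-[.01,0]);return f.x,f.fun*1000
b=plane(c,o([(375,200),(440,210),(500,240),(545,290),(585,355),(275,212),(190,285),(150,340)],265,186,8),.11);print("bore",fit(b,.018))
z=st["tcp_pos"][2]-.103+.0015
b=plane(c,o([(365,245),(285,260),(475,268),(530,310),(230,290),(190,330),(578,375)],265,186,8),z);print("foot",fit(b,.017))
```

```text
bore (array([ 0.5760629, -0.2483623]), array([-0.12909158,  0.03794307,  0.08200217, -0.28073789,  0.21261138,
        0.30316971, -0.35628802,  0.20887569]))
foot (array([ 0.5755864 , -0.24887042]), array([-0.14276855, -0.0297824 ,  0.0211548 , -0.08649474,  0.08348262,
        0.1155206 ,  0.1973764 ]))
```

Call:
play_rows:
  series:
    - [[0,0.3,0,3,0],[0,0.3,0,6,0],[0,0.3,0,8,0],[0,0.3,0,10,0],[0,0.3,0,12,0],[0,0.3,0,14,0],[0,0.3,0,14,0]]

```text
time: 9.07
tcp_pos: [0.5776, -0.2477, 0.206]
tool_rot: [-180.0, 0.0, 11.5]
wrist_force: [-0.4, -0.3, -0.4]
grip_width: 0.0191
```

```bash
python3 look.py c
```

```text
[ 0.5778 -0.2478  0.2064] [ 1.7999e+02 -1.0000e-02  1.1500e+01] 9.225 0.0194 [ 0.82 -0.18  0.04]
```

View pics/cs.png

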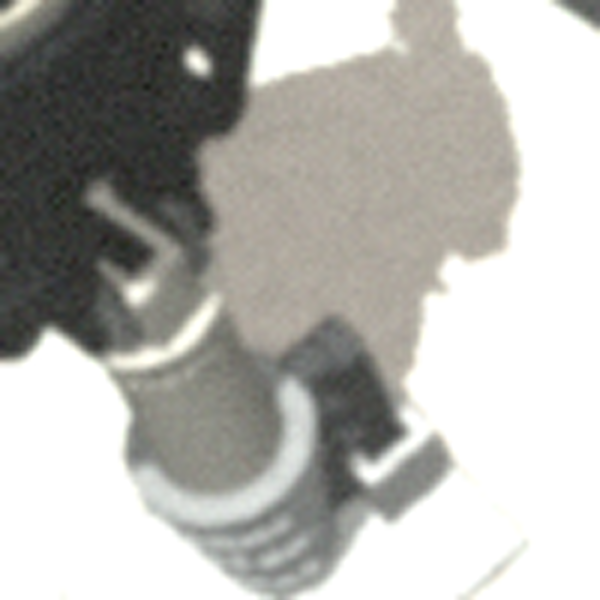

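View pics/cw.png

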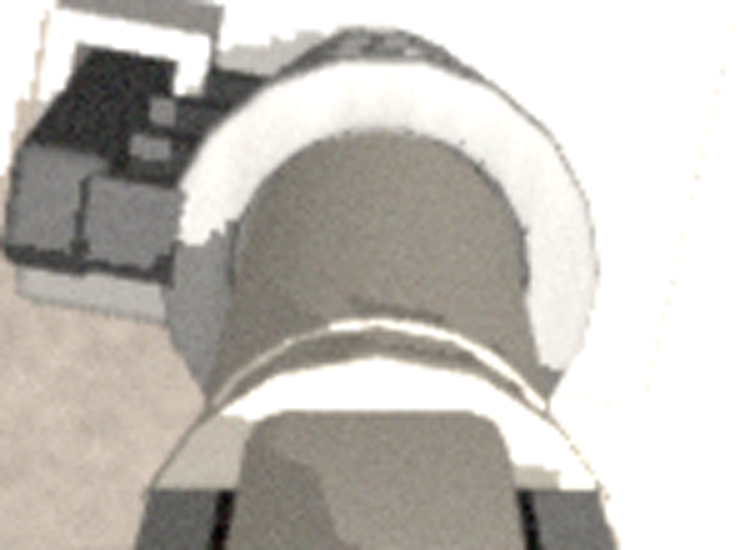

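Call:
play_rows:
  series:
    - [[0,0,0,3,0],[0,0,0,6,0],[0,0,0,9,0],[0,0,0,12,0],[0,0,0,14,0],[0,0,0,16,0],[0,0,0,17,0],[0,0,0,17,0]]

```text
time: 10.22
tcp_pos: [0.5777, -0.2477, 0.1892]
tool_rot: [-180.0, 0.0, 11.5]
wrist_force: [-0.4, 0.1, -0.4]
grip_width: 0.0195
```

Call:
play_rows:
  series:
    - [[0,0,0,1,0],[0,0,0,2,0],[0,0,0,3,0],[0,0,0,3,0]]

```text
time: 10.72
tcp_pos: [0.578, -0.2478, 0.1868]
tool_rot: [180.0, -0.0, 11.5]
wrist_force: [-1.0, 0.5, 4.0]
grip_width: 0.019
```

Call:
play_rows:
  series:
    - [[0,0,0,1,0],[0,0,0,2,0],[0,0,0,2,0],[0,0,0,2,0],[0,0,0,2,0],[0,0,0,2,0],[0,0,0,2,0],[0,0,0,2,0],[0,0,0,2,0],[0,0,0,2,0]]

```text
time: 11.98
tcp_pos: [0.5781, -0.2479, 0.1849]
tool_rot: [180.0, -0.0, 11.5]
wrist_force: [-1.0, 0.6, 5.6]
grip_width: 0.0193
```

```bash
python3 look.py d;python3 - <<'E'
from station import manip
print(manip.get_state()["wrist_force"])
E
```

```text
[ 0.5781 -0.2479  0.1848] [ 1.7997e+02 -4.0000e-02  1.1510e+01] 12.125 0.0196 [-1.15  0.76  5.97]
[-1.14752367  0.75576333  5.97360303]
```

View pics/ds.png

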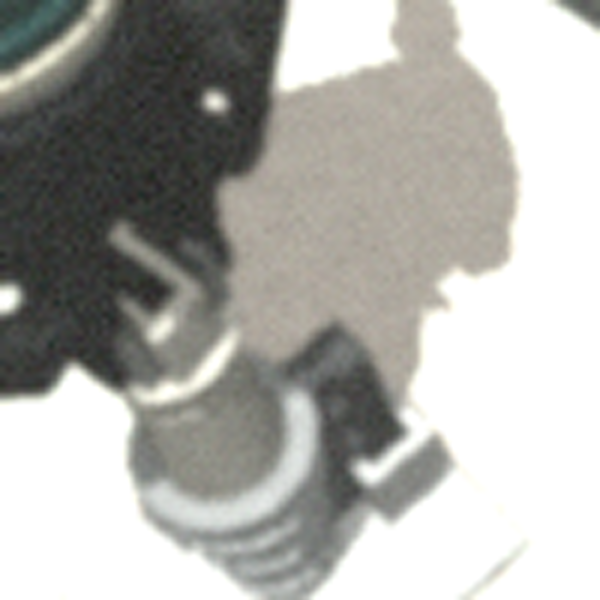

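View pics/dw.png

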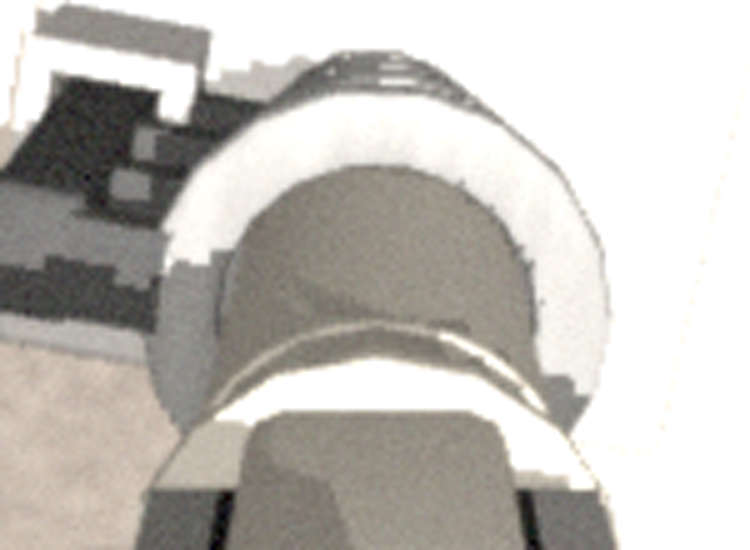

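Run:
```python
from station import manip
from h import *
st=manip.get_state();print(shift(st,[.4763,-.0346,.2],11.5,[.5779,-.2478,.1835]))
```

```text
(array([ -57. , -229.2,  -16.7]), np.float64(9.039555035744589e-05))
```

Call:
play_rows:
  series:
    - [[0,0,0,-3,0],[0,0,0,-8,0],[0,0,0,-16,0],[0,0,0,-26,0],[0,0,0,-40,0],[0,0,0,-55,0],[0,0,0,-70,0],[0,0,0,-75,0],[0,0,0,-75,0]]

```text
time: 13.25
tcp_pos: [0.578, -0.2478, 0.26]
tool_rot: [180.0, -0.1, 11.5]
wrist_force: [-0.4, -0.2, -0.3]
grip_width: 0.0191
```

Call:
play_rows:
  series:
    - [[0,-13,-53,0,0],[0,-27,-108,0,0],[0,-40,-162,0,0],[0,-52,-208,0,0],[0,-57,-229,0,0],[0,-57,-229,40,0],[0,-57,-229,80,0],[0,-57,-229,100,0],[0,-57,-229,110,0],[0,-57,-229,110,0],[0,-57,-229,110,0]]

```text
time: 14.62
tcp_pos: [0.4773, -0.035, 0.1504]
tool_rot: [180.0, -0.1, 11.5]
wrist_force: [0.8, 0.4, 0.0]
grip_width: 0.0195
```

```bash
python3 look.py e
```

```text
[ 0.4771 -0.0349  0.1504] [ 1.7996e+02 -1.2000e-01  1.1500e+01] 14.775 0.0193 [-0.1   0.34  0.13]
```

View pics/ew.png

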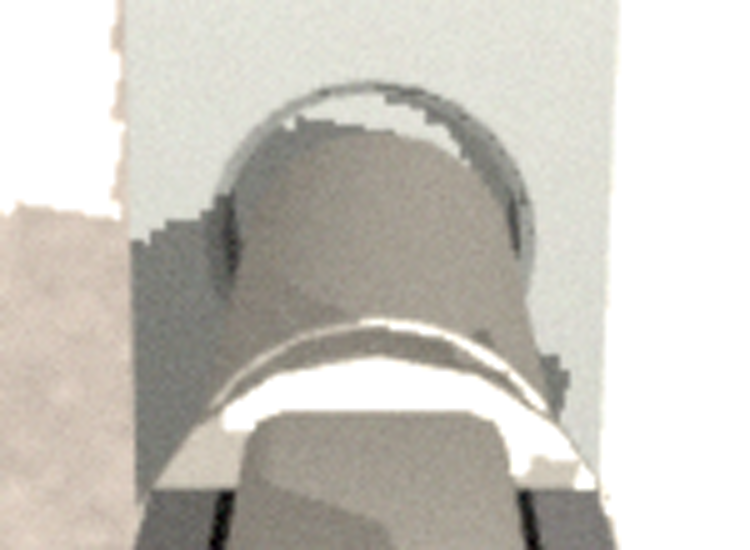

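Run:
```python
from h import *
import pickle
from scipy.optimize import least_squares
D=pickle.load(open('Le.pkl','rb'));c=D["wrist"];st=D["st"]
o=lambda p,x,y,f:(np.array(p,float)/f+[x,y])-0.5+0.5/f
def fit(P,r):
    f=least_squares(lambda q:np.hypot(P[:,0]-q[0],P[:,1]-q[1])-r,P[:,:2].mean(0)-[.01,0]);return f.x,f.fun*1000
b=plane(c,o([(373,81),(300,100),(240,150),(212,220),(440,97),(500,145),(532,205)],235,190,5),.03);print("mouth",fit(b,.022))
z=st["tcp_pos"][2]-.103+.0015
b=plane(c,o([(375,133),(310,148),(430,143),(480,170)],235,190,5),z);print("foot",fit(b,.017))
```

```text
mouth (array([ 0.47240889, -0.03550239]), array([ 0.39059339,  0.03321037, -0.14885298, -0.43973944,  0.06655555,
       -0.36227657, -0.29664184]))
foot (array([ 0.47521182, -0.03578334]), array([-0.14352911,  0.21271016, -0.25075665,  0.27026926]))
```

Call:
play_rows:
  series:
    - [[0,-1.5,0,6,0],[0,-1.5,0,12,0],[0,-1.5,0,17,0],[0,-1.5,0,22,0],[0,-1.5,0,27,0],[0,-1.5,0,31,0],[0,-1.5,0,34,0],[0,-1.5,0,36,0],[0,-1.5,0,36,0]]

```text
time: 15.9
tcp_pos: [0.4747, -0.035, 0.1132]
tool_rot: [-180.0, 0.0, 11.5]
wrist_force: [0.2, 0.9, -0.5]
grip_width: 0.0193
```

```bash
python3 look.py f
```

```text
[ 0.475  -0.035   0.1135] [ 1.7999e+02 -2.0000e-02  1.1500e+01] 16.05 0.0195 [ 0.07  0.54 -0.57]
```

View pics/fw.png

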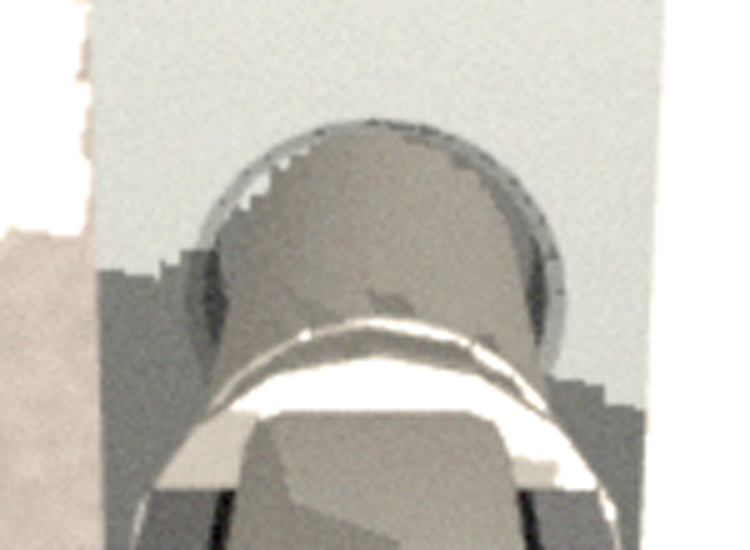

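Call:
play_rows:
  series:
    - [[0,0,0,1,0],[0,0,0,2,0],[0,0,0,3,0],[0,0,0,4,0],[0,0,0,4,0]]

```text
time: 16.68
tcp_pos: [0.475, -0.035, 0.1099]
tool_rot: [180.0, -0.0, 11.5]
wrist_force: [-1.9, -0.1, 5.2]
grip_width: 0.0195
```

Call:
play_rows:
  series:
    - [[0,0,0,0.3,0],[0,0,0,0.6,0],[0,0,0,0.6,0]]

```text
time: 17.05
tcp_pos: [0.4752, -0.035, 0.1098]
tool_rot: [180.0, -0.0, 11.5]
wrist_force: [-2.8, 0.7, 8.4]
grip_width: 0.0194
```

Call:
play_rows:
  series:
    - [[0.3,0,0,0,0],[0.5,0,0,0,0],[0.8,0,0,0,0],[0.8,0,0,0,0],[0.8,0,0,0,0],[0.8,0,0,-20,0],[0.8,0,0,-60,0],[0.8,0,0,-110,0],[0.8,0,0,-150,0],[0.8,0,0,-170,0],[0.8,0,0,-170,0]]

```text
time: 18.42
tcp_pos: [0.4761, -0.0352, 0.2808]
tool_rot: [179.9, -0.2, 11.5]
wrist_force: [1.4, 0.5, -0.8]
grip_width: 0.0686
```

Run:
```python
from station import manip
from h import *
c=manip.capture("wrist");s=manip.capture("scene");st=manip.get_state()
print(st["tcp_pos"],st["time"],st["grip_width"],st["wrist_force"])
cv2.imwrite('pics/w9.png',c["img"]);cv2.imwrite('pics/s9.png',s["img"])
import pickle;pickle.dump((c,s,st),open('w9.pkl','wb'))
```

```text
[ 0.4743427  -0.03492959  0.27776327] 18.525 0.06815721496362731 [-0.67529042 -0.36093167 -0.37065684]
```

View pics/w9.png

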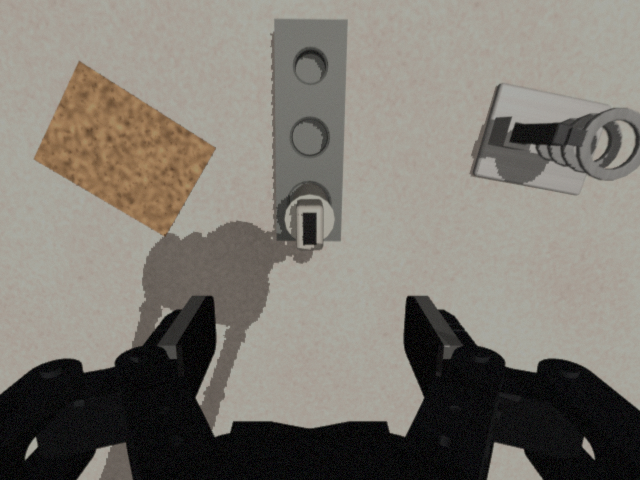

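View pics/s9.png

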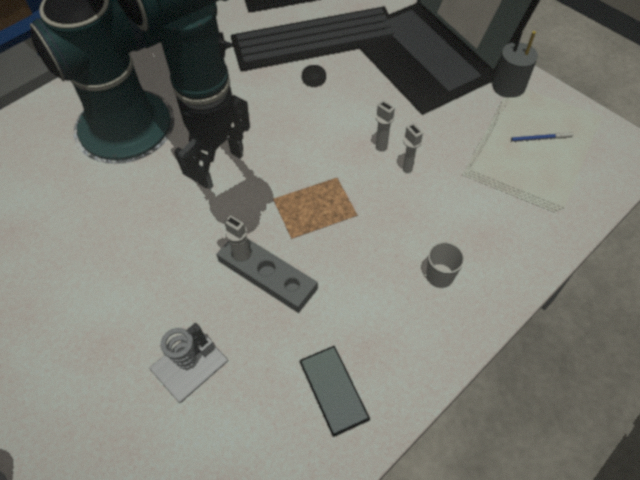

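Standing upright in the wide well, seen at wrist pixel (310,228) and scene pixel (236,222). I'll check its height, then hand in.

Run:
```python
from station import manip
from h import *
import pickle
c,s,st=pickle.load(open('w9.pkl','rb'))
print(two(c,(310,226.5),s,(235.5,222)), "expect top z .136, xy ~.474,-.035")
print(manip.hand_in())
```

```text
(array([ 0.47597408, -0.03464499,  0.13858229]), np.float64(0.0025949452818710547)) expect top z .136, xy ~.474,-.035
the job is handed in; nothing more can be done
None
```

The mouthpiece from the mat is the 34 mm (large) one, and it now stands released in the wide well. I handed the job in at about 18.5 s; hand-in gives no verdict.

- **Sizing:** it went through the 36 mm ring with no measurable force. It stopped with its foot about 85 mm up, which is the 30 mm ring. I held it there at 4–6 N for about 1.5 s and then drew it straight out. The camera edge fit also pointed to a 34 mm tube: a 17 mm radius fitted far better than 14 mm.
- **Placing:** it went into the wide well without catching and met the well floor at about 8 N. I then opened the fingers and lifted clear.
- **Last checks:** the final pictures show it upright in the wide well. Its top measured (0.476, −0.035, 0.139) m, against about (0.474, −0.035, 0.136) m expected. The two camera rays missed each other by 2.6 mm, so I put the difference down to measurement error.
- **Other objects:** the other mouthpieces, cup, handset and mat looked unmoved in the pictures. I did not measure them again.
- **Disagreement:** one view put the wide well's centre about 2 mm short in x of the earlier ones. I split the difference, within the well's 3 mm of play.

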